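# Let a carving cradle turn back to its marked face

## Task

Push down the red thumb pad to lift the yellow pawl clear of the toothed wheel, keep it lifted while the sprung drum turns back until its red stripe comes up under the brass pointer, and let the pawl drop so that it locks the drum right there. Push only as hard as it takes to clear the teeth, since the pawl's pin is easily strained, and leave the other things on the bench where they are.

Things in the scene. Friction and masses are not known exactly. Their poses are not given: they have to be found in the camera images.
- cradle: Carving cradle, screwed down: dark wooden base 260 x 290 x 18 mm (175 mm behind to 85 mm ahead of the origin along its x), green end posts 126 mm (-y end) and 112 mm (+y end) tall carrying the drum on a level axle along its y, 92 mm up. Origin: on the bench below the axle's middle. Its -x side faces the robot, give or take its yaw; z up.
- drum (a joint): Drum angle, rad: a pale turned wooden leg 80 mm across, 160 mm long, with one red stripe along it. 0 = stripe on top, under the pointer; positive = stripe still that far over to the side away from the robot. The pawl locks it every 0.524 rad (0, 0.524, 1.047 ...). As found it is locked, or just settling, 2, 3 or 4 teeth above 0. It can run past 0 to a stop at -1.3.
- wheel (a point): Centre of the drum's steel ratchet wheel: 12 teeth, 94 mm across roots, 112 mm across crests, 12 mm wide. A hub spring and damper turn the freed drum back (top towards the robot, angle falling) at about 0.3 rad/s at angle 0, 0.69 rad/s at 2.1 and in proportion between (torque 0.14 to 0.33 N m). Pushed the other way it winds against both, the pawl clicking over the teeth. Axes as the cradle's.
- pointer (a point): Tip of the fixed brass pointer bar, 149 mm above the bench, over the top of the drum's -y end. Axes as the cradle's.
- pawl_pin (a point): Pin of the yellow pawl, fixed on the cradle between two green cheeks 127 mm tall, 30 mm long; 117 mm above the bench, in the wheel's plane. Axes as the cradle's. The nose reaches 65 mm from it to the wheel; the 14 mm wide tail runs to the cradle's -x, 32 mm lower. When the pad is let up the pawl springs down by itself, slides into the tooth gap under it and catches the drum at the next tooth.
- pad_line (a point): Fixed point 60 mm to the cradle's -x of the pawl pin, at its height, on the upright stem of the round red thumb pad (30 mm across, 6 thick). Pad top with the pawl down: from 16 mm below to 16 above here, set by hand, unreported, firm in use. Push: 2.5 N at first, plus 1.5 N per mm, plus friction until a tooth lets go; nose clear of all teeth from 8 mm. Beyond 21 N the pin is strained.
- gouge_a: Carving gouge with a dark handle, 220 mm long, 26 mm thick, lying on the bench; origin on the bench under its middle. Bystander.
- gouge_b: Carving gouge with a pale handle, 220 mm long, 26 mm thick, lying on the bench; origin on the bench under its middle. Bystander.
- mallet: Wooden mallet lying on the bench: dark round head 68 mm across, 130 mm long along its y, pale handle to its -x up to 210 mm from the head's middle, under which is the origin. Bystander.
- rosette: Carved wooden rosette, 90 mm across, 27 mm high; origin at the centre of its underside. Bystander.
- wax_jar: Amber glass jar with a steel lid, 68 mm across, 75 mm high; origin at the centre of its underside. Bystander.
- block: Pale wood block with a started carving, 90 x 50 x 38 mm; origin at the centre of its underside. Bystander.
- wedge: Small pale wooden wedge piece, 50 x 30 x 14 mm, lying on the cradle's base near its robot side; origin at the centre of its underside. Bystander.

How it is judged:
On the way:
1. with the pawl lifted, the drum is turning back, past the last tooth at which it could have stood at the start (value of joint drum below 0.95 rad and velocity of joint drum below -0.05 rad/s), for 0.1 s.
At the end, for the whole second after the job is handed in: The drum stands still, held by the pawl against its spring, with the red stripe under the brass pointer (drum angle within 0.1 rad of 0) (value of joint drum between -0.1 and 0.1 rad and velocity of joint drum between -0.03 and 0.03 rad/s); the robot touches nothing.
It fails at once if the robot pushes on the cradle, its pawl or its drum with more than 21 N (contact force between the arm and cradle above 21 N or contact force between the fingers and cradle above 20 N).
It fails at once if a bystander is moved by more than 30 mm (distance of any of gouge_a, gouge_b, mallet, rosette, wax_jar, block, wedge from where it was at the start of the episode above 0.03 m).
It also fails if it takes over 51 s, if anything falls off the work surface, if the arm or the gripper's body presses on something with over 40 N, if the wrist force passes 120 N, or if a joint passes its speed limit or range.

## Robot

A 6-joint arm with a two-finger parallel gripper is mounted at the origin on the work surface. World frame = base frame: x ahead of the robot, y to its left, z up, the work surface at z = 0. Lengths are in m, angles in rad, forces in N, time in s.
With the tool pointing down it reaches from about 0.35 to 0.8 m from the base axis. Payload 7.3 kg.
Tool frame: the origin (TCP) lies between the finger pads; the fingertips stand 19 mm ahead of it and the grasp point (between the pads) is the TCP; z points along the fingers, y is the direction in which the jaws open and shut (so a half turn about z gives the same grasp; the last joint's range is limited). The gripper opens to 85 mm and grips with 20 to 120 N. Pads are 22 mm wide; open, the fingers measure 114 mm over their backs; the gripper's body (76 mm by 85 mm) begins 54 mm behind the grasp point. The pads swing forward as they close: fully open they stand 13 mm farther back than shut.
Start: joints at [-1.275, 0.342, 1.524, -0, 1.275, -0.146], TCP at [0.224, -0.475, 0.25] pointing down, gripper open.
Joint ranges: [-2.53, 2.53], [-0.77, 2.02], [0.04, 2.7], [-1, 4.14], [0.28, 2.66], [-3.11, 3.11]. Speed limits (rad/s): [2.57, 2.57, 3.14, 3.14, 3.14, 3.14].

## Interface

Orientations are given as a 3x3 rotation matrix whose columns are the frame's x, y, z axes.
In Python, from cell import robot gives the robot as it stands.
- The arm moves only by the tool drive_tool, never from a script. Its argument "targets" is a list of rows, each a list of 3 entries, a list of its own where there are three numbers: the turn, a rotation vector about the tool's x, y, z scaled (see below), then the shift along the tool's x, y, z scaled (see below), then the gripper command: -1 is shut, 1 is fully open, values between are in proportion. In form: [[[rx, ry, rz], [x, y, z], hand], ...]. A call has 1 to 20 rows; each row is the pose to reach, as a shift and turn from the pose commanded when the call began, along the tool's axes at that moment, turning the shorter way round; what a row does not reach only later rows make up. The controller multiplies each number of a shift by 0.2 m and each number of a turn by pi rad. A row lasts 1/10 s, in which the tool goes at most 50 mm and 8.59 degrees, less where a joint would pass 70% of its speed; a pose out of reach is approached as far as the arm can. A call with a number of a shift or a turn outside -1 to 1 is refused whole. A call with a gripper value outside its range is refused whole. The fingers move at their own pace and stop on an object; the grip force is fixed at half the most. Time passes only in rows, so rows that repeat a pose let the fingers close. It gives the time, the measured TCP pose, the force and the opening at its end, in the units of the state.
- robot.get_state(): the state, without advancing time (a new reading comes with each control period).
- robot.capture(name): name is "scene" or "top" or "wrist"; returns a dict with "color" (480x640x3 uint8, red, green, blue), "range_z" (480x640 float32, m along the optical axis (not along the pixel's ray), 0 where there is no reading), "fovy" (degrees; the focal length in pixels is half the picture's height over the tangent of half this angle, whatever the lens; pixels are square), "cx", "cy" (the principal point, pixels), "rvec" (rotation vector, rad) and "tvec" (3), from world to camera coordinates, as OpenCV has them. Camera axes: x right, y down, z forward; pixel columns grow to the right and rows downward; lengths in m; the calibration is good to about 2 mm. The wrist camera is an equidistant fisheye: a pixel r from the principal point sees the ray r / f radians off the axis. A picture is of the moment at which its call begins.
- robot.sign_off(): hands the job in, once; it reports no verdict.
Trained networks look in a picture, given as the dict that the camera call returned (one of the last four; its "shot" number tells which), for a name from the list of things; names that differ only in an ending like _2 or _b are one class to them, and where a whole thing is asked for, a point or a joint stands for the part that bears it (a point fixed in the world has none). Each returns a list of dicts, best first, with "conf" (0 to 1); they miss things now and then, are a little off and sometimes report something else, mostly with a low value. They report only what shows in the picture. A call takes as long as a camera call.
- robot.spot_in(picture, query): "point" ([x, y, z] in m, in the coordinates of the camera as it stood for that picture, good to about 4 mm: the middle of the surface that is visible of it).
- robot.outline_of(picture, query): "region" (480x640 bool, what is visible of it).
- robot.pinpoint(picture, query): "point" ([x, y, z] in m, in the coordinates of the camera as it stood for that picture, good to about 4 mm: a listed point, or the origin of a listed thing).
The state is a dict: "time": time; "joints": joint angles; "joint_velocities": joint speeds; "joint_efforts": joint torques, N m; "ee_pos": TCP position; "orientation": TCP orientation; "contact_force": force on the tool from outside, world axes, zero at the start; "ft_torque": the same for the moment, N m; "width": opening from 0.0 (shut) to 1.0 (fully open).
Only numpy, scipy, OpenCV 4.12 (cv2) and the standard library are available. Lean on these libraries where they do the work, as an engineer would, in place of code of your own. Each camera call takes 0.05 s, during which the arm holds its last target. There are 200 camera calls.

## Working session

There is one attempt and no reset: what is moved stays moved. The work goes in short steps, Python scripts to look and compute and a tool call to move; the robot and the scene stay as the last step left them, time stands still between calls to the robot, and variables do not carry over. Pictures are saved under pics/ and viewed, about 8 in all and at most 12, crops included, and the job is handed in when it is done.

Besides the shell and the picture viewer there is one more tool, called after "Request:" as name(argument=value, ...), one argument or row to a line, values as JSON. drive_tool: Moves the arm, as the interface text tells. Its arguments: {"type":"object","properties":{"targets":{"type":"array"}},"required":["targets"]}

```bash
mkdir -p pics
cat > h.py <<'E'
import numpy as np, cv2
from cell import robot
def cap(n):
    return robot.capture(n)
def w(p,x):
    R=cv2.Rodrigues(np.array(p["rvec"],float))[0]
    return R.T@(np.array(x)-np.array(p["tvec"]).ravel())
def pix(p,X):
    R=cv2.Rodrigues(np.array(p["rvec"],float))[0]
    c=R@np.array(X)+np.array(p["tvec"]).ravel(); f=240/np.tan(np.radians(p["fovy"])/2)
    return p["cx"]+f*c[0]/c[2],p["cy"]+f*c[1]/c[2]
def cloud(p):
    f=240/np.tan(np.radians(p["fovy"])/2); v,u=np.mgrid[:480,:640]; z=p["range_z"]
    c=np.stack([(u-p["cx"])/f*z,(v-p["cy"])/f*z,z],-1)
    R=cv2.Rodrigues(np.array(p["rvec"],float))[0]
    return (c-np.array(p["tvec"]).ravel())@R
def save(p,n): cv2.imwrite("pics/"+n,p["color"][:,:,::-1])
E
python3 - <<'E'
from h import *
np.set_printoptions(precision=4,suppress=True)
for n in ("scene","top"):
    p=cap(n); save(p,n+"1.png")
    print(n, "cam at",w(p,[0,0,0]))
    for q in ("cradle","wheel","pointer","pawl_pin","pad_line"):
        for r in robot.pinpoint(p,q)[:1]: print(q,r["conf"],w(p,r["point"]))
    if n=="top":
      for q in ("gouge_a","mallet","rosette","wax_jar","block","wedge"):
        for r in robot.pinpoint(p,q)[:2]: print(q,r["conf"],w(p,r["point"]))
s=robot.get_state();print(s)
E
```

```text
scene cam at [ 1.1758 -0.6297  0.7274]
cradle 0.78 [ 0.6069 -0.0069  0.0022]
wheel 0.7 [0.6052 0.087  0.0908]
pointer 0.79 [ 0.6049 -0.0744  0.1484]
pawl_pin 0.56 [0.5261 0.0825 0.1177]
pad_line 0.56 [0.4696 0.0848 0.1136]
top cam at [ 0.378  -0.0286  1.0024]
cradle 0.9 [ 0.6109 -0.0044  0.0015]
wheel 0.83 [0.602  0.0847 0.0911]
pointer 0.85 [ 0.6056 -0.0727  0.151 ]
pawl_pin 0.82 [0.5237 0.0822 0.1178]
pad_line 0.92 [0.462  0.0812 0.1164]
gouge_a 0.83 [ 0.5597 -0.3654  0.    ]
gouge_a 0.62 [ 0.5316 -0.4694  0.0032]
mallet 0.65 [ 0.3378 -0.4001  0.0023]
rosette 0.85 [ 0.6437  0.378  -0.0003]
wax_jar 0.95 [0.5284 0.3707 0.0026]
block 0.56 [ 0.4016  0.3716 -0.0019]
wedge 0.8 [ 0.4733 -0.0825  0.0203]
{'time': 0.9, 'joints': array([-1.275 ,  0.342 ,  1.5241, -0.    ,  1.2754, -0.146 ]), 'joint_velocities': array([ 0.0001,  0.0002, -0.0012,  0.0001,  0.0001,  0.0016]), 'joint_efforts': array([  0.0011, -43.3552, -24.6273,   0.    ,   0.0001,  -0.    ]), 'ee_pos': array([ 0.2245, -0.4746,  0.2503]), 'orientation': array([[ 0.904 ,  0.4275,  0.    ],
       [ 0.4275, -0.904 , -0.    ],
       [-0.    ,  0.    , -1.    ]]), 'contact_force': array([-0.3956,  0.1797, -0.5163]), 'ft_torque': array([0.0449, 0.0287, 0.0064]), 'width': 0.9996207527934834}
```

View pics/scene1.png

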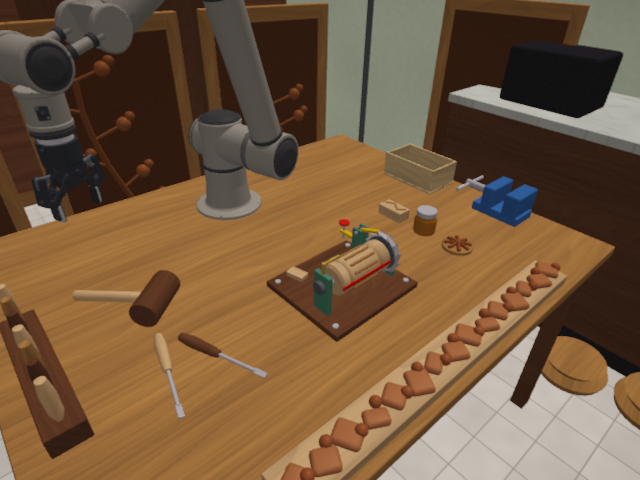

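View pics/top1.png

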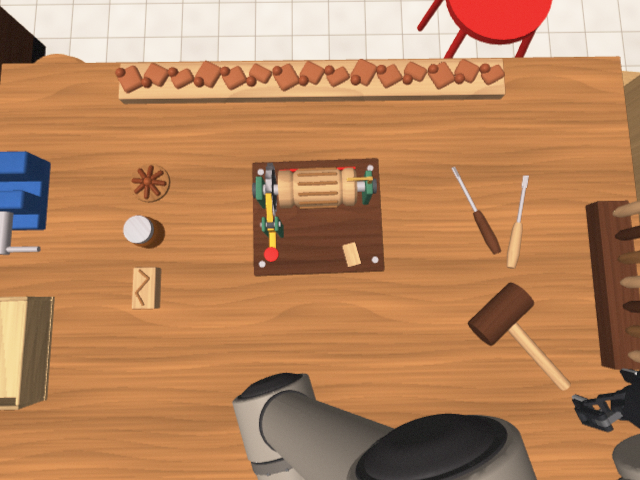

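Run:
```python
from h import *
p=cap("top"); c=cloud(p); col=p["color"].astype(int)
r=(col[...,0]>110)&(col[...,1]<80)&(col[...,2]<80)
n,l,s,ce=cv2.connectedComponentsWithStats(r.astype(np.uint8))
for i in range(1,n):
    if s[i,4]>15:
        m=l==i; print(s[i],np.median(c[m],0).round(4),c[m].min(0).round(3),c[m].max(0).round(3))
```

```text
[417   0  23  31 162] [ 1.4867 -0.4468 -0.6153] [ 1.465 -0.469 -0.742] [ 1.513 -0.429 -0.502]
[ 444    0  108   58 3844] [ 1.2511 -0.5835 -0.3005] [ 0.378 -0.766 -0.479] [ 1.334 -0.029  1.002]
[211  67  19  20  50] [0.888  0.2004 0.0471] [0.862 0.188 0.037] [0.903 0.231 0.056]
[273  67   9   8  29] [0.8891 0.0756 0.0497] [0.886 0.069 0.041] [0.904 0.088 0.055]
[316  67  19  17  51] [ 0.8891 -0.0362  0.0457] [ 0.867 -0.052  0.037] [ 0.901 -0.011  0.053]
[375  66  11   8  39] [ 0.89   -0.1627  0.049 ] [ 0.885 -0.17   0.043] [ 0.902 -0.147  0.054]
[428  66  10   7  31] [ 0.8897 -0.2822  0.0483] [ 0.886 -0.289  0.042] [ 0.898 -0.27   0.056]
[479  66  11   7  37] [ 0.8899 -0.3973  0.0481] [ 0.885 -0.409  0.037] [ 0.9   -0.388  0.056]
[117  68   8   9  30] [0.8906 0.4344 0.0496] [0.885 0.43  0.044] [0.905 0.443 0.054]
[159  68  20  18  50] [0.8879 0.3186 0.0476] [ 0.378 -0.029  0.039] [0.904 0.35  1.002]
[178  75  16  13  29] [0.8726 0.2859 0.04  ] [0.861 0.272 0.038] [0.89  0.307 0.044]
[397  75  16   9  39] [ 0.8683 -0.2195  0.0473] [ 0.378 -0.231  0.038] [ 0.881 -0.029  1.002]
[452  75 
[... 2938 characters left out ...]
.364 -0.696  0.045] [ 0.388 -0.683  0.056]
[626 311   5  15  37] [ 0.3253 -0.6646  0.0509] [ 0.31  -0.671  0.045] [ 0.34  -0.661  0.054]
[631 317   5   7  17] [ 0.3208 -0.6755  0.0502] [ 0.315 -0.678  0.049] [ 0.327 -0.67   0.055]
[628 328  12   5  35] [ 0.3035 -0.6502  0.0847] [ 0.299 -0.653  0.068] [ 0.308 -0.648  0.1  ]
[624 338   7  18  55] [ 0.2655 -0.658   0.0502] [ 0.249 -0.664  0.047] [ 0.284 -0.649  0.055]
[633 338   7  13  45] [ 0.2712 -0.6736  0.0502] [ 0.259 -0.682  0.046] [ 0.284 -0.667  0.053]
[626 357   6  11  36] [ 0.2332 -0.6561  0.0504] [ 0.225 -0.661  0.047] [ 0.246 -0.652  0.053]
[634 361   6   9  32] [ 0.2287 -0.6713  0.051 ] [ 0.221 -0.679  0.047] [ 0.238 -0.657  0.074]
```

The scene view shows the red pad at about (344,223) and the stripe on the drum's far side. The top view shows the pad at (271,254), clear of other objects. Next I'll measure the pad top and the stripe angle.

```bash
cat >> h.py <<'E'
AX=None
def stripe(p,ax,d):
    "drum angle from red pixels on the drum; ax: point on axle, d: axle direction"
    c=cloud(p); col=p["color"].astype(int)
    r=(col[...,0]>100)&(col[...,0]>2.5*col[...,1])&(col[...,0]>2.5*col[...,2])
    q=c-ax; y=q@d; n=np.array([d[1],-d[0],0]); x=q@n; z=q[...,2]; rad=np.hypot(x,z)
    m=r&(abs(y)<.085)&(rad>.03)&(rad<.05)
    a=np.arctan2(x[m],z[m]); return m.sum(), (np.median(a) if m.sum() else None),(np.percentile(a,[5,95]) if m.sum() else None)
def pad(p,near):
    c=cloud(p); col=p["color"].astype(int)
    r=(col[...,0]>100)&(col[...,0]>2.5*col[...,1])&(col[...,0]>2.5*col[...,2])
    m=r&(np.linalg.norm(c[...,:2]-near,axis=-1)<.04)&(c[...,2]>.06)
    return c[m]
AX=np.array([.606,-.005,.092]); D=np.array([-.03,1,0])/np.hypot(.03,1)
E
python3 - <<'E'
from h import *
np.set_printoptions(precision=4,suppress=True)
for n in("scene","top"):
    p=cap(n); k=pad(p,np.array([.465,.082])); print(n,len(k),np.median(k,0),k.min(0),k.max(0),np.percentile(k[:,2],[20,80]))
    m=robot.outline_of(p,"drum"); print(stripe(p,AX,D))
    for q in("wheel","pointer","pawl_pin","pad_line","cradle"):
        r=robot.spot_in(p,q)[:1]
    c=cloud(p)
    # base yaw from outline of base in top
    if n=="top":
        b=(abs(c[...,2]-.018)<.006)&(c[...,0]>.4)&(c[...,0]<.72)&(abs(c[...,1])<.2)
        print("base rect",cv2.minAreaRect(c[b][:,:2].astype(np.float32)))
E
```

```text
scene 57 [0.4696 0.0802 0.1172] [0.4533 0.0674 0.1124] [0.481  0.0934 0.1197] [0.1159 0.1185]
(np.int64(159), np.float64(1.4812694137453173), array([1.3804, 1.5957]))
top 169 [0.4655 0.082  0.1155] [0.4514 0.0677 0.1109] [0.4796 0.0967 0.119 ] [0.1142 0.1168]
(np.int64(25), np.float64(1.458972109969274), array([1.4218, 1.5171]))
base rect ((0.5610557198524475, -0.00862380862236023), (0.26041290163993835, 0.29039090871810913), 1.3970407247543335)
```

Request:
drive_tool(
  targets=[
    [[0, 0, 0], [0.19, -0.167, 0], -1],
    [[0, 0, 0], [0.38, -0.333, 0], -1],
    [[0, 0, 0], [0.57, -0.5, 0], -1],
    [[0, 0, 0], [0.76, -0.667, 0], -1],
    [[0, 0, 0], [0.76, -0.667, 0], -1],
  ],
)

```text
time: 2.15
ee_pos: [0.3061, -0.2844, 0.2505]
orientation: [[0.902, 0.432, 0.0], [0.432, -0.902, 0.002], [0.001, -0.001, -1.0]]
contact_force: [-0.2, -1.5, -0.4]
width: 0.14
```

Request:
drive_tool(
  targets=[
    [[0, 0, 0], [0.19, -0.167, 0], -1],
    [[0, 0, 0], [0.38, -0.333, 0], -1],
    [[0, 0, 0], [0.57, -0.5, 0], -1],
    [[0, 0, 0], [0.76, -0.667, 0], -1],
    [[0, 0, 0], [0.76, -0.667, 0], -1],
  ],
)

```text
time: 2.65
ee_pos: [0.3867, -0.0991, 0.2505]
orientation: [[0.901, 0.434, 0.001], [0.434, -0.901, 0.001], [0.001, -0.0, -1.0]]
contact_force: [-0.9, -0.9, -0.2]
width: 0.002
```

Request:
drive_tool(
  targets=[
    [[0, 0, 0], [0.19, -0.167, 0], -1],
    [[0, 0, 0], [0.38, -0.333, 0], -1],
    [[0, 0, 0], [0.57, -0.5, 0], -1],
    [[0, 0, 0], [0.76, -0.667, 0], -1],
    [[0, 0, 0], [0.76, -0.667, 0], -1],
    [[0, 0, 0], [0.76, -0.667, 0], -1],
    [[0, 0, 0], [0.76, -0.667, 0], -1],
  ],
)

```text
time: 3.35
ee_pos: [0.4655, 0.0808, 0.2501]
orientation: [[0.904, 0.427, -0.001], [0.427, -0.904, -0.001], [-0.001, 0.0, -1.0]]
contact_force: [0.1, -0.4, -0.1]
width: -0.0
```

Request:
drive_tool(
  targets=[
    [[0, 0, 0], [0, 0, 0.2], -1],
    [[0, 0, 0], [0, 0, 0.4], -1],
    [[0, 0, 0], [0, 0, 0.5], -1],
    [[0, 0, 0], [0, 0, 0.5], -1],
    [[0, 0, 0], [0, 0, 0.5], -1],
    [[0, 0, 0], [0, 0, 0.5], -1],
  ],
)

```text
time: 3.95
ee_pos: [0.4666, 0.0814, 0.1519]
orientation: [[0.905, 0.426, 0.003], [0.426, -0.905, -0.0], [0.003, 0.001, -1.0]]
contact_force: [-0.1, 1.0, -0.6]
width: 0.003
```

Run:
```python
from h import *
p=cap("scene"); k=pad(p,np.array([.465,.082])); print(len(k),np.median(k,0) if len(k) else 0,stripe(p,AX,D))
c=p["color"][170:320,250:430]; cv2.imwrite("pics/a.png",cv2.resize(c,None,fx=4,fy=4,interpolation=3)[:,:,::-1])
print(robot.get_state()["contact_force"],robot.get_state()["ee_pos"])
t=cap("top"); print(stripe(t,AX,D))
```

```text
57 [0.46951242 0.07882169 0.1177144 ] (np.int64(157), np.float64(1.475329521650038), array([1.38607389, 1.59868463]))
[ 0.12438223 -0.28771447 -0.04534972] [0.46656816 0.08159258 0.15183064]
(np.int64(23), np.float64(1.4490429529012763), array([1.39219755, 1.52784872]))
```

View pics/a.png

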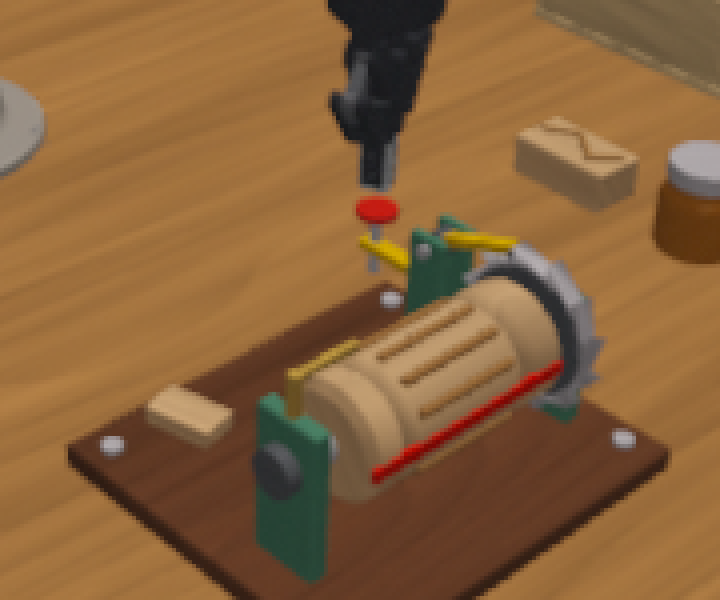

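The crop shows the fingertips centred just above the pad (crop ~377,200) and the stripe at about 1.5 rad, which means 3 teeth. I'll go down slowly until I touch the pad.

Request:
drive_tool(
  targets=[
    [[0, 0, 0], [0, 0, 0.03], -1],
    [[0, 0, 0], [0, 0, 0.05], -1],
    [[0, 0, 0], [0, 0, 0.06], -1],
    [[0, 0, 0], [0, 0, 0.06], -1],
    [[0, 0, 0], [0, 0, 0.06], -1],
  ],
)

```text
time: 4.55
ee_pos: [0.4656, 0.0822, 0.1382]
orientation: [[0.904, 0.428, -0.0], [0.428, -0.904, -0.0], [-0.0, -0.0, -1.0]]
contact_force: [0.1, -0.2, 0.1]
width: -0.002
```

Request:
drive_tool(
  targets=[
    [[0, 0, 0], [0, 0, 0.005], -1],
    [[0, 0, 0], [0, 0, 0.01], -1],
    [[0, 0, 0], [0, 0, 0.01], -1],
  ],
)

```text
time: 4.85
ee_pos: [0.4656, 0.0821, 0.1362]
orientation: [[0.904, 0.428, -0.0], [0.428, -0.904, -0.0], [-0.0, 0.0, -1.0]]
contact_force: [-0.2, 0.5, -0.7]
width: 0.005
```

Request:
drive_tool(
  targets=[
    [[0, 0, 0], [0, 0, 0.005], -1],
    [[0, 0, 0], [0, 0, 0.01], -1],
    [[0, 0, 0], [0, 0, 0.01], -1],
  ],
)

```text
time: 5.15
ee_pos: [0.4657, 0.0821, 0.1344]
orientation: [[0.904, 0.428, 0.0], [0.428, -0.904, -0.0], [0.0, 0.0, -1.0]]
contact_force: [0.7, 0.4, 1.5]
width: -0.001
```

Request:
drive_tool(
  targets=[
    [[0, 0, 0], [0, 0, 0.005], -1],
    [[0, 0, 0], [0, 0, 0.005], -1],
    [[0, 0, 0], [0, 0, 0.005], -1],
  ],
)

```text
time: 5.45
ee_pos: [0.4657, 0.0821, 0.1335]
orientation: [[0.904, 0.428, 0.001], [0.428, -0.904, -0.0], [0.0, 0.0, -1.0]]
contact_force: [-1.2, -1.7, 4.7]
width: 0.003
```

Request:
drive_tool(
  targets=[
    [[0, 0, 0], [0, 0, 0.005], -1],
    [[0, 0, 0], [0, 0, 0.005], -1],
    [[0, 0, 0], [0, 0, 0.005], -1],
  ],
)

```text
time: 5.75
ee_pos: [0.4658, 0.0821, 0.1326]
orientation: [[0.904, 0.428, 0.001], [0.428, -0.904, -0.0], [0.001, 0.0, -1.0]]
contact_force: [-1.3, -0.2, 6.7]
width: -0.003
```

Request:
drive_tool(
  targets=[
    [[0, 0, 0], [0, 0, 0.005], -1],
    [[0, 0, 0], [0, 0, 0.005], -1],
    [[0, 0, 0], [0, 0, 0.005], -1],
  ],
)

```text
time: 6.05
ee_pos: [0.4659, 0.0821, 0.1318]
orientation: [[0.904, 0.428, 0.001], [0.428, -0.904, -0.0], [0.001, 0.001, -1.0]]
contact_force: [-1.6, -0.5, 7.0]
width: -0.001
```

Request:
drive_tool(
  targets=[
    [[0, 0, 0], [0, 0, 0.005], -1],
    [[0, 0, 0], [0, 0, 0.01], -1],
    [[0, 0, 0], [0, 0, 0.01], -1],
  ],
)

```text
time: 6.35
ee_pos: [0.4661, 0.0821, 0.1301]
orientation: [[0.904, 0.428, 0.002], [0.428, -0.904, -0.0], [0.001, 0.001, -1.0]]
contact_force: [-2.0, -0.9, 9.8]
width: 0.002
```

Request:
drive_tool(
  targets=[
    [[0, 0, 0], [0, 0, 0.005], -1],
    [[0, 0, 0], [0, 0, 0.01], -1],
    [[0, 0, 0], [0, 0, 0.01], -1],
  ],
)

```text
time: 6.65
ee_pos: [0.4662, 0.0821, 0.1282]
orientation: [[0.904, 0.428, 0.002], [0.428, -0.904, -0.0], [0.002, 0.001, -1.0]]
contact_force: [-1.2, 0.3, 8.1]
width: -0.002
```

```bash
cat > look.py <<'E'
from h import *
p=cap("scene"); s=robot.get_state(); print(s["time"],stripe(p,AX,D),s["contact_force"].round(1),s["ee_pos"].round(4))
E
python3 look.py
```

```text
6.7 (np.int64(162), np.float64(1.4283606225617196), array([1.33726829, 1.55498013])) [-0.6 -0.6  8. ] [0.4663 0.0821 0.1281]
```

Request:
drive_tool(
  targets=[
    [[0, 0, 0], [0, 0, 0.01], -1],
    [[0, 0, 0], [0, 0, 0.01], -1],
  ],
)

```text
time: 6.9
ee_pos: [0.4666, 0.0821, 0.1267]
orientation: [[0.904, 0.428, 0.003], [0.428, -0.904, -0.0], [0.003, 0.001, -1.0]]
contact_force: [-3.2, 0.1, 16.4]
width: -0.002
```

```bash
python3 look.py
```

```text
6.95 (np.int64(176), np.float64(1.3348462565538837), array([1.23779055, 1.43964351])) [-3.  -0.5 15.4] [0.4666 0.0821 0.1268]
```

Request:
drive_tool(
  targets=[
    [[0, 0, 0], [0, 0, 0.0025], -1],
    [[0, 0, 0], [0, 0, 0.0025], -1],
    [[0, 0, 0], [0, 0, 0.0025], -1],
    [[0, 0, 0], [0, 0, 0.0025], -1],
  ],
)

```text
time: 7.35
ee_pos: [0.4666, 0.0821, 0.1264]
orientation: [[0.904, 0.428, 0.003], [0.428, -0.904, -0.0], [0.003, 0.002, -1.0]]
contact_force: [-3.3, 0.0, 17.8]
width: -0.004
```

```bash
python3 look.py
```

```text
7.4 (np.int64(183), np.float64(1.1166590355793113), array([1.01858215, 1.21141774])) [-3.3  0.1 16.9] [0.4666 0.0821 0.1264]
```

Request:
drive_tool(
  targets=[
    [[0, 0, 0], [0, 0, 0], -1],
    [[0, 0, 0], [0, 0, 0], -1],
    [[0, 0, 0], [0, 0, 0], -1],
    [[0, 0, 0], [0, 0, 0], -1],
    [[0, 0, 0], [0, 0, 0], -1],
    [[0, 0, 0], [0, 0, 0], -1],
  ],
)

```text
time: 8.0
ee_pos: [0.4666, 0.0821, 0.1265]
orientation: [[0.904, 0.428, 0.003], [0.428, -0.904, -0.0], [0.003, 0.002, -1.0]]
contact_force: [-2.7, -0.2, 16.7]
width: -0.0
```

```bash
python3 look.py
```

```text
8.05 (np.int64(178), np.float64(0.8193323286383375), array([0.7394371, 0.8993313])) [-3.7 -0.7 16.4] [0.4666 0.0821 0.1264]
```

Request:
drive_tool(
  targets=[
    [[0, 0, 0], [0, 0, 0], -1],
    [[0, 0, 0], [0, 0, 0], -1],
    [[0, 0, 0], [0, 0, 0], -1],
    [[0, 0, 0], [0, 0, 0], -1],
    [[0, 0, 0], [0, 0, 0], -1],
    [[0, 0, 0], [0, 0, 0], -1],
    [[0, 0, 0], [0, 0, 0], -1],
    [[0, 0, 0], [0, 0, 0], -1],
    [[0, 0, 0], [0, 0, 0], -1],
  ],
)

```text
time: 8.95
ee_pos: [0.4666, 0.0821, 0.1264]
orientation: [[0.904, 0.428, 0.003], [0.428, -0.904, -0.0], [0.003, 0.002, -1.0]]
contact_force: [-3.6, 0.0, 16.8]
width: 0.002
```

```bash
python3 look.py
python3 - <<'E'
from h import *
p=cap("top"); print(stripe(p,AX,D),robot.get_state()["time"])
E
```

```text
9.0 (np.int64(178), np.float64(0.45107765764257846), array([0.36361988, 0.52907229])) [-2.6 -0.6 17.2] [0.4666 0.0821 0.1265]
(np.int64(285), np.float64(0.4225806524654302), array([0.31846743, 0.54024554])) 9.05
```

Request:
drive_tool(
  targets=[
    [[0, 0, 0], [0, 0, 0], -1],
    [[0, 0, 0], [0, 0, 0], -1],
    [[0, 0, 0], [0, 0, 0], -1],
    [[0, 0, 0], [0, 0, -0.1], -1],
    [[0, 0, 0], [0, 0, -0.25], -1],
    [[0, 0, 0], [0, 0, -0.4], -1],
    [[0, 0, 0], [0, 0, -0.4], -1],
    [[0, 0, 0], [0, 0, -0.4], -1],
    [[0, 0, 0], [0, 0, -0.4], -1],
    [[0, 0, 0], [0, 0, -0.4], -1],
    [[0, 0, 0], [0, 0, -0.4], -1],
    [[0, 0, 0], [0, 0, -0.4], -1],
  ],
)

```text
time: 10.25
ee_pos: [0.4654, 0.0821, 0.2042]
orientation: [[0.904, 0.428, -0.001], [0.428, -0.904, -0.0], [-0.001, -0.0, -1.0]]
contact_force: [-0.7, 0.4, -0.6]
width: -0.0
```

```bash
python3 look.py
python3 - <<'E'
from h import *
for i in range(5): robot.capture("scene")
p=cap("top"); print(stripe(p,AX,D),robot.get_state()["time"])
E
```

```text
10.3 (np.int64(159), np.float64(0.09427893249926579), array([-0.00128025,  0.18032202])) [-0.2  0.3 -0.4] [0.4655 0.0821 0.2044]
(np.int64(287), np.float64(-0.0031627784763725722), array([-0.09468938,  0.09521306])) 10.6
```

Request:
drive_tool(
  targets=[
    [[0, 0, 0], [0, 0, 0], -1],
    [[0, 0, 0], [0, 0, 0], -1],
    [[0, 0, 0], [0, 0, 0], -1],
    [[0, 0, 0], [0, 0, 0], -1],
    [[0, 0, 0], [0, 0, 0], -1],
    [[0, 0, 0], [0, 0, 0], -1],
    [[0, 0, 0], [0, 0, 0], -1],
    [[0, 0, 0], [0, 0, 0], -1],
  ],
)

```text
time: 11.4
ee_pos: [0.4656, 0.0821, 0.2048]
orientation: [[0.904, 0.428, 0.0], [0.428, -0.904, -0.0], [-0.0, 0.0, -1.0]]
contact_force: [-0.1, -0.1, 0.7]
width: -0.001
```

```bash
python3 look.py
python3 - <<'E'
from h import *
p=cap("top"); print(stripe(p,AX,D),robot.get_state()["time"])
c=cap("scene")["color"][170:320,250:430]; cv2.imwrite("pics/b.png",cv2.resize(c,None,fx=4,fy=4,interpolation=3)[:,:,::-1])
E
```

```text
11.45 (np.int64(148), np.float64(0.03453172511361349), array([-0.07084935,  0.12813368])) [ 0.1 -0.2  0.1] [0.4656 0.0822 0.2048]
(np.int64(288), np.float64(0.0005328974834395608), array([-0.08651247,  0.10228412])) 11.5
```

View pics/b.png

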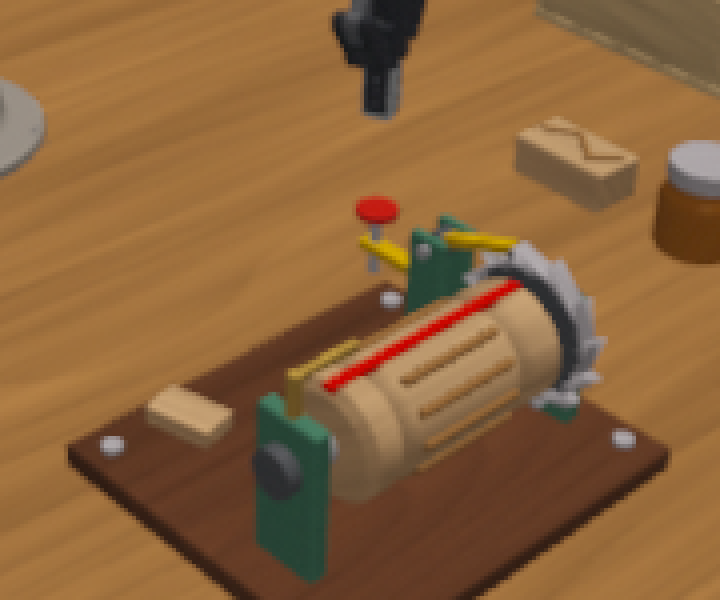

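The stripe lies along the top of the drum under the pointer (crop ~(330,385) to (520,287)). The pawl is down and the fingers are well clear. Top-view angle was -0.003 at 10.6 s and 0.0005 at 11.5 s, so the drum is standing still.

```bash
python3 -c "
from cell import robot
print(robot.sign_off())"
```

```text
the job is handed in; nothing more can be done
None
```

The drum is locked with its red stripe under the brass pointer, and I have handed the job in.

- **What I did:** I pressed the pad with the closed fingertips to about 8 mm of travel. I held it while the drum turned back from 3 teeth (about 1.57 rad), let up at roughly 0.3 rad, and the pawl caught the drum at the 0 tooth.
- **Force:** The highest wrist reading was 17.8 N downward, about 18 N with the sideways part. That is under the 20 N finger limit. Readings came only at the end of each move, so a brief higher peak between them would not have shown.
- **Final angle:** The top camera read -0.003 rad and then 0.0005 rad 0.9 s later, so the drum was standing still. The scene camera read 0.035 rad, a small disagreement. It had also read about 0.1 rad low at the start.
- **Clearance and bystanders:** The pad was back up and the fingers were about 70 mm above it with no force on them. The block, jar and wedge looked unmoved in the last picture. I did not re-measure the gouges, mallet and rosette, but the arm did not go near them.

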